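# Un-nest a pair of connector bins into a stack

## Task

One connector bin has been dropped nested inside another. Lift the top bin out, turn it half a turn and set it back on the same bottom bin, square and level with its feet resting on the ledges inside the rim, so that there is room for the connectors underneath. Do not shove the bottom bin out of its place, and leave the single bin and the hand-held meter where they are.

Things in the scene. Friction and masses are not known exactly. Their poses are not given: they have to be found in the camera images.
- top_bin: Grey stack-nest bin, 210 (x) x 120 (y) x 70 mm; origin: centre of underside; paper card on its -x rim. Starts nested, 46 above bottom_bin, same way round. Grip: the cross wall at x = 0, 12 thick in x, 80 long in y, top at z = 45; pinch along x at y = 0, fingers at most 115 over their backs, tips 20 to 30 above the underside. 0.2 to 0.45 kg. Feet: middle of -x end, corners of +x end.
- bottom_bin: Same bin, same axes, loose on the bench, 0.9 kg. Ledges 65 mm above its underside, 5 below the rim: in the two corners of the -x end and the middle of the +x end. A bin the same way round passes them and nests; one turned half a turn about z and centred over it rests its feet on them, its underside 65 above this underside. Rim mouth 200 x 110; about 11 play all round.
- single_bin: Same kind of bin, same axes, standing alone on the bench to the left or right of the nested pair. Leave it alone.
- meter: Black hand-held test meter, 170 (x) x 85 (y) x 42 mm high, lying on the bench; origin at the centre of its underside. Leave it alone.
Mind the look-alikes: they are no part of the job. What is shaped like the top_bin but orange or purple is not meant. What is shaped like the bottom_bin but yellow is not meant.

How it is judged:
By the outcome, as a careful person would: the job done as asked, in the order asked, and still so for the second after the job is handed in, with the robot touching nothing.
It also fails if it takes over 45 s, if anything falls off the work surface, if the arm or the gripper's body presses on something with over 40 N, if the wrist force passes 120 N, or if a joint passes its speed limit or range.

## Robot

A 6-joint arm with a two-finger parallel gripper is mounted at the origin on the work surface. World frame = base frame: x ahead of the robot, y to its left, z up, the work surface at z = 0. Lengths are in m, angles in rad, forces in N, time in s.
With the tool pointing down it reaches from about 0.275 to 0.875 m from the base axis. Payload 12.5 kg.
Tool frame: the origin (TCP) lies midway between the tips of the shut fingers; the grasp point (between the pads) lies 19 mm behind it; z points along the fingers, y is the line along which they close (so a half turn about z gives the same grasp; the last joint's range is limited). The gripper opens to 85 mm and grips with 20 to 120 N. Pads are 22 mm wide; open, the fingers measure 114 mm over their backs; the gripper's body (76 mm by 85 mm) begins 54 mm behind the grasp point. The pads swing forward as they close: fully open they stand 13 mm farther back than shut.
Start: joints at [-1.313, 0.351, 1.652, -0, 1.139, -0.085], TCP at [0.185, -0.518, 0.231] pointing down, gripper open.
Joint ranges: [-2.75, 2.75], [-0.79, 2.1], [0.01, 2.65], [-1.57, 4.71], [0.07, 3.14], [-2.87, 2.87]. Speed limits (rad/s): [2.22, 2.22, 2.79, 3.14, 3.14, 3.14].

## Interface

Orientations are given as a unit quaternion [w, x, y, z].
In Python, from station import sensors, camera, job gives the robot as it stands.
- The arm moves only by the tool step_arm, never from a script. Its argument "series" is a list that holds one entry, the list of rows, each a list of 7 numbers: the shift along the tool's x, y, z in mm, then the turn, a rotation vector about the tool's x, y, z in degrees, then the finger opening in mm, from 0 to 85.4. A call has 1 to 5 rows; each row shifts and turns the commanded pose from where the row before left it, along the tool's axes as they then stand; what a row does not reach is not made up. A row lasts 1/12 s, in which the tool goes at most 41.7 mm and 7.16 degrees, less where a joint would pass 70% of its speed; a pose out of reach is approached as far as the arm can. A call with a gripper value outside its range is refused whole. The fingers move at their own pace and stop on an object; "force" is the grip in N (left out, the last holds). Time passes only in rows, so rows that do not move let the fingers close. It gives the time, the measured TCP pose, the force, the opening and the grip force at its end, in the units of the state.
- sensors.observe(): the state, without advancing time (a new reading comes with each control period).
- camera(name): name is "side" or "top" or "wrist"; returns a dict with "color" (480x640x3 uint8, blue, green, red), "fov_y" (degrees; the focal length in pixels is half the picture's height over the tangent of half this angle, whatever the lens; pixels are square), "cx", "cy" (the principal point, pixels), "R" (3x3) and "t" (3): a world point X has camera coordinates R X + t. Camera axes: x right, y down, z forward; pixel columns grow to the right and rows downward; lengths in m; the calibration is good to about 2 mm. A picture is of the moment at which its call begins. There is no depth.
- job.finish_job(): hands the job in; it is judged then, once.
The state is a dict: "clock": time; "joint_positions": joint angles; "joint_vel": joint speeds; "effort": joint torques, N m; "ee_pos": TCP position; "orientation": TCP orientation; "wrist_force": force on the tool from outside, world axes, zero at the start; "wrist_torque": the same for the moment, N m; "grip_width": opening from 0.0 (shut) to 1.0 (fully open); "grip_force": force on a finger pad.
Only numpy, scipy, OpenCV 4.12 (cv2) and the standard library are available. Lean on these libraries where they do the work, as an engineer would, in place of code of your own. Each camera call takes 0.05 s, during which the arm holds its last target. There are 200 camera calls.

## Working session

There is one attempt and no reset: what is moved stays moved. The work goes in short steps, Python scripts to look and compute and a tool call to move; the robot and the scene stay as the last step left them, time stands still between calls to the robot, and variables do not carry over. Pictures are saved under pics/ and viewed, at most 10 in all, crops included, and the job is handed in when it is done.

Besides the shell and the picture viewer there is one more tool, called after "Call:" in YAML: its name, and indented under it one key for each argument. step_arm: Moves the arm, as the interface text tells. Its arguments: {"type":"object","properties":{"series":{"type":"array"},"force":{"type":"number"}},"required":["series"]}

```bash
mkdir -p pics; python3 - <<'E'
from station import sensors,camera
import cv2,pickle
s=sensors.observe();print(s['ee_pos'],s['orientation'],s['clock'])
for n in('top','side'):
    c=camera(n);cv2.imwrite(f'pics/{n}0.png',c['color']);pickle.dump(c,open(f'{n}0.pkl','wb'));print(n,c['fov_y'],c['cx'],c['cy'],c['R'],c['t'])
E
```

```text
[ 0.1848059  -0.5176492   0.23074523] [-6.08480292e-04  9.85346127e-01  1.70565639e-01 -5.37694687e-05] 0.0
top 55.92876025513634 316.66896624077634 238.73345344224353 [[-0.00515303 -0.99991748 -0.01176776]
 [-0.9962906   0.00614448 -0.08583286]
 [ 0.08589809  0.01128181 -0.99624005]] [0.15098323 0.44444234 0.95803488]
side 52.84736089562584 324.619353489182 243.171773199774 [[-0.96130815 -0.27510478  0.01428315]
 [-0.19410539  0.63965442 -0.74375085]
 [ 0.19547313 -0.71774619 -0.66830432]] [0.47814991 0.02964301 1.08160021]
```

View pics/top0.png

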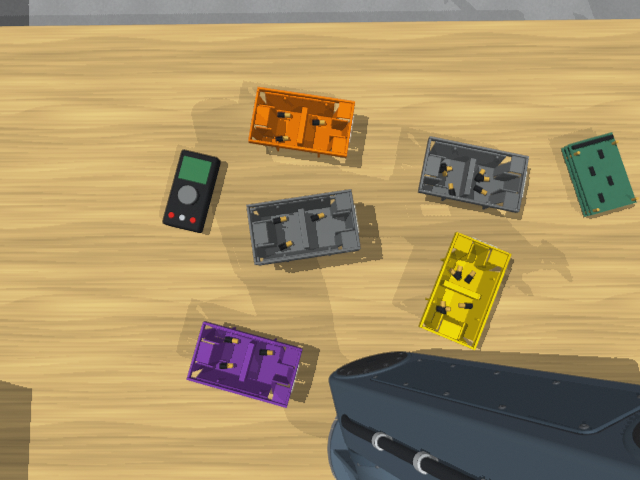

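View pics/side0.png

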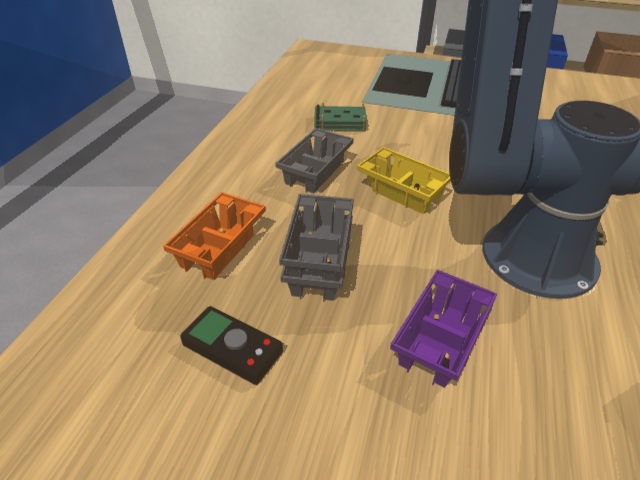

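Two grey candidates show in the top view. The one at (303,228) has a double rim in the side view at (318,245), so it is the nested pair. The one at (474,175) has a single rim, so it is single_bin. Orange (302,122), purple (245,364) and yellow (466,290) are look-alikes, and the meter is at (192,191). I'll confirm in one enlarged crop.

```bash
python3 - <<'E'
import cv2,numpy as np
a=cv2.imread('pics/top0.png')[180:275,235:375];b=cv2.imread('pics/side0.png')[185:305,270:370]
A=cv2.resize(a,None,fx=3.3,fy=3.3,interpolation=3);B=cv2.resize(b,None,fx=3.3,fy=3.3,interpolation=3)
o=np.zeros((400,800,3),np.uint8);o[:A.shape[0],:A.shape[1]]=A;o[:B.shape[0],465:465+B.shape[1]]=B
cv2.imwrite('pics/crop1.png',o)
E
```

```text
(no output)
```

View pics/crop1.png

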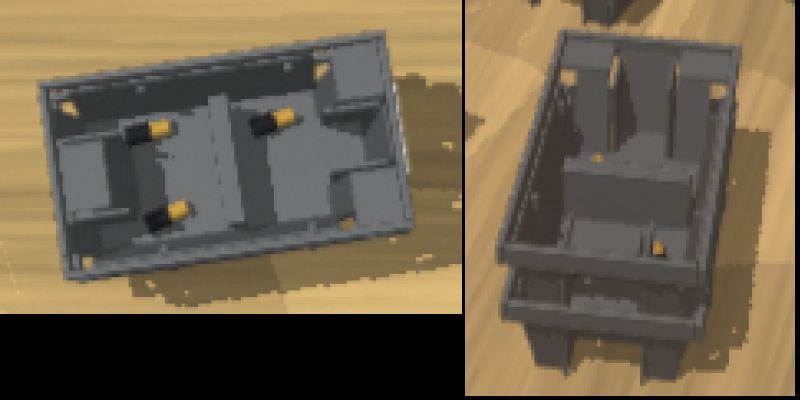

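The crop shows two stacked rims at the pair. The card is on the right end at (398,135) of the crop, about (356,221) in the top view, so the bin's -x end is on the right.

```bash
cat > h.py <<'E'
import numpy as np,pickle
from scipy.spatial.transform import Rotation as Ro
def back(c,p,z):
    f=240/np.tan(np.radians(c['fov_y']/2)); d=np.array([(p[0]-c['cx'])/f,(p[1]-c['cy'])/f,1])
    R=np.array(c['R']);o=-R.T@c['t'];w=R.T@d;return o+w*(z-o[2])/w[2]
def rect(c,P,z):  # corners: +x-left,.. order: A,B,C,D; A,D at +x end
    Q=np.array([back(c,p,z) for p in P]);ctr=Q.mean(0);ax=(Q[0]+Q[3]-Q[1]-Q[2])/2;ay=(Q[0]+Q[1]-Q[2]-Q[3])/2
    return ctr,np.linalg.norm(ax),np.linalg.norm(ay),np.degrees(np.arctan2(ax[1],ax[0]))
def yaw(s):
    q=s['orientation'];M=Ro.from_quat([q[1],q[2],q[3],q[0]]).as_matrix();return M,np.degrees(np.arctan2(M[1,1],M[0,1]))
E
python3 - <<'E'
from h import *
from station import sensors
c=pickle.load(open('top0.pkl','rb'))
P=[(247.1,205.2),(351.7,189.7),(359.8,249.7),(255.3,264.8)]
ctr,a,b,ps=rect(c,P,.116);print(ctr,a,b,ps)
s=sensors.observe();M,y=yaw(s);print('tool y',y,'tool x',M[:,0]);print('bearing',np.degrees(np.arctan2(ctr[1],ctr[0])))
print('shift tool',M.T@(ctr-s['ee_pos'])*1000)
E
```

```text
[0.45985551 0.17309867 0.116     ] 0.20660719696546834 0.11875561561619143 98.00592010080136
tool y -70.36081966967771 tool x [9.41827875e-01 3.36095589e-01 1.00028321e-04]
bearing 20.62732608130699
shift tool [ 491.21006798 -558.03312816  115.45942565]
```

Call:
step_arm:
  series:
    - [[0,0,-10,0,0,5.8,85],[0,0,-10,0,0,5.8,85],[15,-26,-3,0,0,0,85],[15,-26,-3,0,0,0,85],[15,-26,-3,0,0,0,85]]

```text
clock: 0.52
ee_pos: [0.2186, -0.4333, 0.26]
orientation: [-0.0, 0.998, 0.07, -0.0]
wrist_force: [0.5, -0.7, -0.0]
grip_width: 0.993
grip_force: 0.0
```

Call:
step_arm:
  series:
    - [[15,-26,-3,0,0,0,85],[15,-26,-3,0,0,0,85],[15,-26,-3,0,0,0,85],[15,-26,-3,0,0,0,85],[15,-26,-3,0,0,0,85]]

```text
clock: 0.93
ee_pos: [0.2747, -0.2937, 0.2752]
orientation: [-0.0, 0.998, 0.07, -0.0]
wrist_force: [0.8, 0.3, -0.1]
grip_width: 0.995
grip_force: 0.0
```

Call:
step_arm:
  series:
    - [[15,-26,-3,0,0,0,85],[15,-26,-3,0,0,0,85],[15,-26,-3,0,0,0,85],[15,-26,-3,0,0,0,85],[15,-26,-3,0,0,0,85]]

```text
clock: 1.35
ee_pos: [0.3308, -0.1545, 0.2904]
orientation: [-0.0, 0.998, 0.07, -0.0]
wrist_force: [0.8, -0.8, 0.7]
grip_width: 0.999
grip_force: 0.0
```

Call:
step_arm:
  series:
    - [[15,-26,-3,0,0,0,85],[15,-26,-3,0,0,0,85],[15,-26,-3,0,0,0,85],[15,-26,-3,0,0,0,85],[15,-26,-3,0,0,0,85]]

```text
clock: 1.77
ee_pos: [0.3869, -0.0152, 0.3054]
orientation: [0.0, 0.998, 0.07, -0.0]
wrist_force: [0.9, -0.2, 0.4]
grip_width: 0.992
grip_force: 0.0
```

Call:
step_arm:
  series:
    - [[15,-26,-3,0,0,0,85],[15,-26,-3,0,0,0,85],[15,-26,-3,0,0,0,85],[10,-26,-3,0,0,0,85],[10,-26,-3,0,0,0,85]]

```text
clock: 2.18
ee_pos: [0.433, 0.1226, 0.3202]
orientation: [0.0, 0.998, 0.07, -0.0]
wrist_force: [0.9, -0.0, -0.1]
grip_width: 0.995
grip_force: 0.0
```

Call:
step_arm:
  series:
    - [[17,-23,0,0,0,0,85],[17,-23,0,0,0,0,85],[0,0,0,0,0,0,85]]

```text
clock: 2.43
ee_pos: [0.4613, 0.1744, 0.3197]
orientation: [-0.0, 0.997, 0.071, -0.0]
wrist_force: [-0.2, 0.1, -0.2]
grip_width: 0.997
grip_force: 0.0
```

```bash
cat > look.py <<'E'
import sys,cv2,pickle
from station import sensors,camera
n,k=sys.argv[1:3];c=camera(n);s=sensors.observe();pickle.dump((c,s),open(k+'.pkl','wb'));cv2.imwrite(f'pics/{k}.png',c['color']);print(s['ee_pos'],s['joint_positions'][5],s['wrist_force'],s['clock'])
E
python3 look.py wrist w1
```

```text
[0.46046534 0.17284502 0.31955901] 1.6924116841147927 [ 0.16846779 -0.70296841 -0.39946108] 2.4833
```

View pics/w1.png

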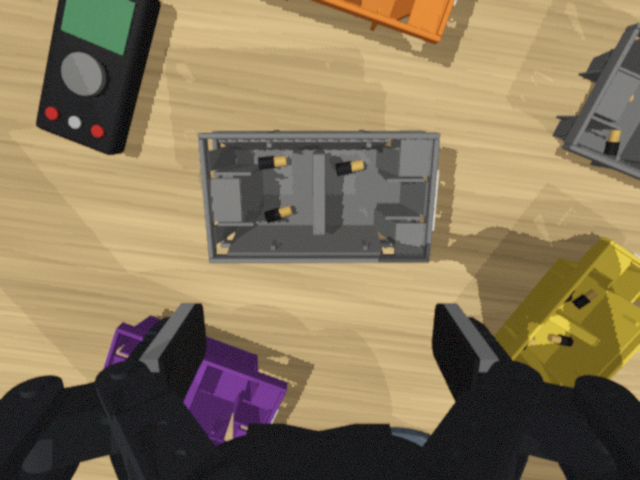

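The wrist view shows the bin's rim corners at about (199,133), (440,133), (432,262) and (209,262). The cross-wall top runs from (319,153) to (319,234), and the card is at the right end at (435,200).

```bash
python3 - <<'E'
from h import *
c,s=pickle.load(open('w1.pkl','rb'))
ctr,a,b,ps=rect(c,[(199,133),(440,133),(432,262),(209,262)],.116);print(ctr,a,b,ps)
for p in [(319.5,153),(319.5,234)]:print(back(c,p,.091))
M,y=yaw(s);print(y)
w=(back(c,(319.5,153),.091)+back(c,(319.5,234),.091))/2
print(w,(M.T@(ctr-s['ee_pos'])*1000).round(1),(M.T@(w-s['ee_pos'])*1000).round(1))
E
```

```text
[0.46438436 0.17219707 0.116     ] 0.2091786923794313 0.11838112155192985 98.16321303071237
[0.50397627 0.17832746 0.091     ]
[0.42569035 0.16704209 0.091     ]
-81.82488074144871
[0.46483331 0.17268477 0.091     ] [  4.    1.2 203.6] [  4.6   0.8 228.6]
```

Call:
step_arm:
  series:
    - [[4.3,1,35,0,0,0,85],[0,0,35,0,0,0,85],[0,0,35,0,0,0,85],[0,0,35,0,0,0,85],[0,0,35,0,0,0,85]]

```text
clock: 2.9
ee_pos: [0.464, 0.1701, 0.1439]
orientation: [0.0, 0.998, 0.07, 0.0]
wrist_force: [1.5, 0.4, -0.2]
grip_width: 0.992
grip_force: 0.0
```

Call:
step_arm:
  series:
    - [[0,0,25,0,0,0,85],[0,0,20,0,0,0,85],[0,0,14,0,0,0,85],[0,0,14,0,0,0,85],[0,0,0,0,0,0,85]]

```text
clock: 3.32
ee_pos: [0.4629, 0.1698, 0.0702]
orientation: [0.0, 0.998, 0.07, -0.002]
wrist_force: [-0.4, -0.3, -1.1]
grip_width: 0.998
grip_force: 0.0
```

Call:
step_arm:
  series:
    - [[1,-2.5,0,0,0,0,85],[0,0,0,0,0,0,60],[0,0,0,0,0,0,40],[0,0,0,0,0,0,25],[0,0,0,0,0,0,16]]
  force: 60

```text
clock: 3.73
ee_pos: [0.4655, 0.1736, 0.0729]
orientation: [-0.0, 0.998, 0.07, 0.001]
wrist_force: [-0.4, -0.3, 0.6]
grip_width: 0.444
grip_force: 0.0
```

Call:
step_arm:
  series:
    - [[0,0,0,0,0,0,0],[0,0,0,0,0,0,0],[0,0,0,0,0,0,0],[0,0,0,0,0,0,0],[0,0,0,0,0,0,0]]

```text
clock: 4.15
ee_pos: [0.4654, 0.1736, 0.0727]
orientation: [-0.0, 0.998, 0.07, 0.0]
wrist_force: [-1.6, 0.3, 5.0]
grip_width: 0.12
grip_force: 61.0
```

Call:
step_arm:
  series:
    - [[0,0,0,0,0,0,0],[0,0,0,0,0,0,0],[0,0,0,0,0,0,0],[0,0,0,0,0,0,0],[0,0,0,0,0,0,0]]

```text
clock: 4.57
ee_pos: [0.4654, 0.1736, 0.0727]
orientation: [-0.0, 0.998, 0.07, 0.0]
wrist_force: [-1.4, -1.4, 6.4]
grip_width: 0.125
grip_force: 61.0
```

Call:
step_arm:
  series:
    - [[0,0,-3,0,0,0,0],[0,0,-5,0,0,0,0],[0,0,-8,0,0,0,0],[0,0,-8,0,0,0,0],[0,0,-8,0,0,0,0]]
  force: 80

```text
clock: 4.98
ee_pos: [0.4653, 0.1735, 0.1052]
orientation: [-0.0, 0.998, 0.07, 0.0]
wrist_force: [0.4, -0.2, -2.3]
grip_width: 0.117
grip_force: 80.0
```

Call:
step_arm:
  series:
    - [[0,0,-12,0,0,0,0],[0,0,-12,0,0,0,0],[0,0,-12,0,0,0,0],[0,0,-12,0,0,0,0],[0,0,-12,0,0,0,0]]

```text
clock: 5.4
ee_pos: [0.4652, 0.1735, 0.1656]
orientation: [-0.0, 0.998, 0.07, 0.0]
wrist_force: [-0.5, 0.2, -2.0]
grip_width: 0.119
grip_force: 80.0
```

Call:
step_arm:
  series:
    - [[0,0,-15,0,0,0,0],[0,0,-15,0,0,0,0],[0,0,-15,0,0,0,0],[0,0,-12,0,0,0,0],[0,0,0,0,0,0,0]]

```text
clock: 5.82
ee_pos: [0.4661, 0.1738, 0.2241]
orientation: [-0.0, 0.998, 0.07, 0.002]
wrist_force: [-0.1, 0.2, -2.3]
grip_width: 0.12
grip_force: 80.2
```

```bash
python3 look.py side s2; python3 look.py top t2; python3 look.py wrist w2; python3 - <<'E'
import cv2,numpy as np
a=cv2.imread('pics/s2.png')[130:330,200:440];b=cv2.imread('pics/w2.png')
o=np.zeros((600,800,3),np.uint8)
o[:333,:400]=cv2.resize(a,(400,333),interpolation=3);o[:300,400:]=cv2.resize(b,(400,300),interpolation=3)
t=cv2.imread('pics/t2.png')[160:300,220:400];o[333:600,:343]=cv2.resize(t,(343,267),interpolation=3)
cv2.imwrite('pics/m2.png',o)
E
```

```text
[0.46560008 0.17364334 0.22261145] 1.6936914944337522 [ 0.05828862 -0.68892882 -3.14529551] 5.8667
[0.46514033 0.17350279 0.22154238] 1.693693400395536 [ 0.43572581  1.21300871 -2.36170559] 5.9167
[0.46486029 0.17342412 0.22091305] 1.6936838329732922 [-0.61606816  0.06035052 -2.37989906] 5.9667
```

View pics/m2.png

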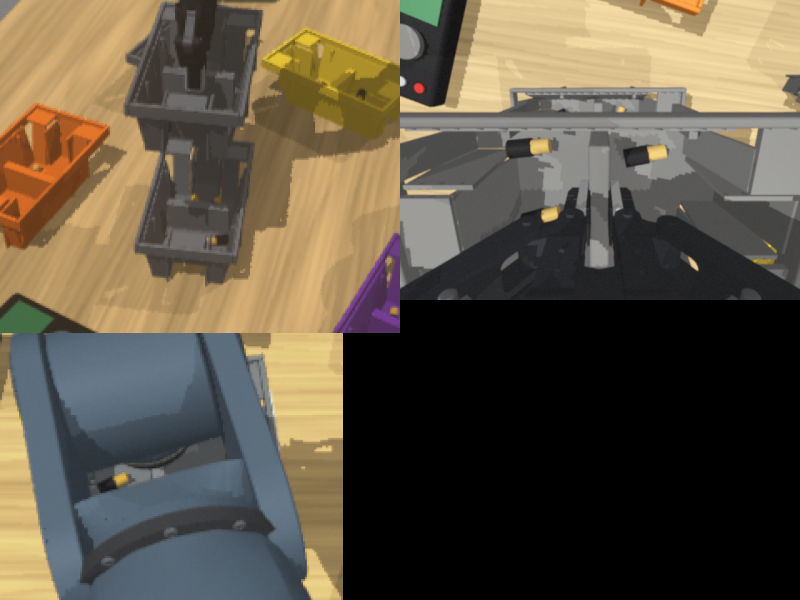

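The top bin is lifted and held level, and the bottom bin stayed put. Its far rim edge shows in the wrist view from about (177,142) to (456,142) full-size. I'll measure it in an enlarged crop.

```bash
python3 - <<'E'
import cv2,numpy as np
b=cv2.imread('pics/w2.png');s=cv2.imread('pics/s2.png')
o=np.zeros((600,800,3),np.uint8)
o[:300,:400]=cv2.resize(b[130:190,160:240],(400,300),interpolation=0)
o[:300,400:]=cv2.resize(b[130:190,400:480],(400,300),interpolation=0)
o[300:,:]=cv2.resize(s[210:285,270:370],(800,600),interpolation=0)[150:450]
o[300:,:]=cv2.resize(s[213:303,270:390],(400,300),interpolation=0).repeat(2,1)[:,:800] if 0 else 0
o[300:,:400]=cv2.resize(s[210:300,265:385],(400,300),interpolation=0)
cv2.imwrite('pics/m3.png',o)
E
```

```text
(no output)
```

View pics/m3.png

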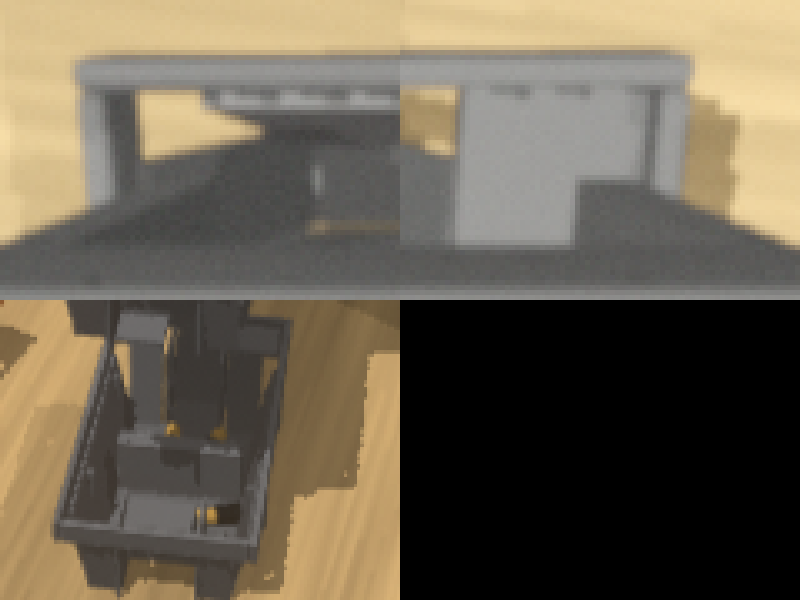

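```bash
python3 - <<'E'
from h import *
c,s=pickle.load(open('w2.pkl','rb'));M,y=yaw(s)
L=back(c,(175,142),.07);R=back(c,(458.4,141.6),.07)
d=L-R;ps=np.arctan2(d[1],d[0]);ex=np.array([np.cos(ps),np.sin(ps),0])
m=(L+R)/2;ey=np.array([-ex[1],ex[0],0]);  # far edge is at which side
for sg in(1,-1):
    k=m+sg*.06*ey
    print(sg,np.linalg.norm(d),np.degrees(ps),k,(M.T@(k-s['ee_pos'])*1000).round(1))
c,_=pickle.load(open('s2.pkl','rb'));A=back(c,(281.5,276.9),.07);B=back(c,(342.4,283.5),.07);C=back(c,(352,216),.07)
print(A,B,C,np.linalg.norm(A-B),np.linalg.norm(B-C),'ctr',(A+C)/2,np.degrees(np.arctan2(*(B-C)[[1,0]])),y)
E
```

```text
1 0.20814141790888924 98.1116426400758 [0.46307969 0.17304329 0.07      ] [-1.700e+00  1.000e-01  1.509e+02]
-1 0.20814141790888924 98.1116426400758 [0.58187909 0.18997558 0.07      ] [118.3  -0.  150.9]
[0.50188244 0.28843275 0.07      ] [0.3856674  0.27156263 0.07      ] [0.4161695  0.06742422 0.07      ] 0.11743311656833808 0.20640461885486017 ctr [0.45902597 0.17792849 0.07      ] 98.49819214901311 -81.95962131284362
```

Call:
step_arm:
  series:
    - [[0,0,0,0,0,-3,0],[0,0,0,0,0,-5,0],[0,0,0,0,0,-7,0],[0,0,0,0,0,-7,0],[0,0,0,0,0,-7,0]]

```text
clock: 6.38
ee_pos: [0.4647, 0.1734, 0.2203]
orientation: [-0.0, 0.947, 0.32, -0.001]
wrist_force: [-0.4, -0.9, -2.0]
grip_width: 0.117
grip_force: 80.2
```

Call:
step_arm:
  series:
    - [[0,0,0,0,0,-7,0],[0,0,0,0,0,-7,0],[0,0,0,0,0,-7,0],[0,0,0,0,0,-7,0],[0,0,0,0,0,-7,0]]

```text
clock: 6.8
ee_pos: [0.4647, 0.1734, 0.2203]
orientation: [-0.0, 0.807, 0.591, -0.001]
wrist_force: [-1.0, -0.6, -2.9]
grip_width: 0.117
grip_force: 80.2
```

Call:
step_arm:
  series:
    - [[0,0,0,0,0,-7,0],[0,0,0,0,0,-7,0],[0,0,0,0,0,-7,0],[0,0,0,0,0,-7,0],[0,0,0,0,0,-7,0]]

```text
clock: 7.22
ee_pos: [0.4647, 0.1734, 0.2203]
orientation: [-0.001, 0.592, 0.806, -0.001]
wrist_force: [0.2, -1.2, -2.5]
grip_width: 0.117
grip_force: 80.2
```

Call:
step_arm:
  series:
    - [[0,0,0,0,0,-7,0],[0,0,0,0,0,-7,0],[0,0,0,0,0,-7,0],[0,0,0,0,0,-7,0],[0,0,0,0,0,-7,0]]

```text
clock: 7.63
ee_pos: [0.4647, 0.1734, 0.2203]
orientation: [-0.001, 0.322, 0.947, -0.001]
wrist_force: [-0.8, 0.4, -1.7]
grip_width: 0.119
grip_force: 80.2
```

Call:
step_arm:
  series:
    - [[0,0,0,0,0,-7,0],[0,0,0,0,0,-7,0],[0,0,0,0,0,-7,0],[0,0,0,0,0,-7,0],[0,0,0,0,0,-7,0]]

```text
clock: 8.05
ee_pos: [0.4647, 0.1734, 0.2203]
orientation: [-0.001, 0.023, 1.0, -0.0]
wrist_force: [-0.5, -0.2, -2.3]
grip_width: 0.115
grip_force: 80.2
```

Call:
step_arm:
  series:
    - [[0,0,0,0,0,-7,0],[0,0,0,0,0,-4,0],[0,0,0,0,0,0,0],[0,0,0,0,0,0,0]]

```text
clock: 8.38
ee_pos: [0.4648, 0.1734, 0.2206]
orientation: [-0.001, -0.069, 0.998, -0.0]
wrist_force: [-0.6, -0.6, -2.6]
grip_width: 0.118
grip_force: 80.2
```

```bash
python3 look.py wrist w3; python3 look.py side s3;python3 - <<'E'
from h import *
from station import sensors
import cv2
s=sensors.observe();M,y=yaw(s);print(y,M.round(4),(M.T@(np.array([.4625,.173,.2])-s['ee_pos'])*1000).round(1))
a=cv2.imread('pics/s3.png')[130:330,200:440];b=cv2.imread('pics/w3.png')
o=np.zeros((400,800,3),np.uint8)
o[:333,:400]=cv2.resize(a,(400,333),interpolation=3);o[:300,400:]=cv2.resize(b,(400,300),interpolation=3)
cv2.imwrite('pics/m4.png',o)
E
```

```text
[0.46493949 0.17343815 0.22071451] -1.4451095011832382 [-0.09592645  0.25248267 -2.98898699] 8.4333
[0.46503469 0.17345575 0.22087738] -1.445452307201515 [-0.21924932 -0.18929849 -2.70447828] 8.4833
97.89737504174988 [[-9.905e-01 -1.374e-01 -7.000e-04]
 [-1.374e-01  9.905e-01 -2.000e-04]
 [ 8.000e-04 -1.000e-04 -1.000e+00]] [ 2.6 -0.1 20.9]
```

View pics/m4.png

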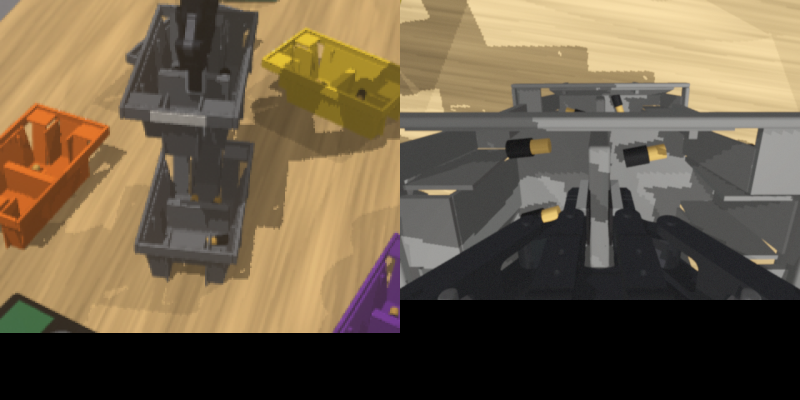

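The side view shows the card now on the near end at (180,117) of the crop, so the bin is turned half a turn. The wrist view shows the bottom bin's other long edge at about (181,134) to (464,134).

```bash
python3 - <<'E'
from h import *
import cv2
c,s=pickle.load(open('w3.pkl','rb'));M,y=yaw(s)
g=cv2.cvtColor(c['color'],6)
for x in (250,320,400):print(x,g[124:146,x])
print(g[139,170:195],g[139,450:475])
c2,_=pickle.load(open('w2.pkl','rb'));g2=cv2.cvtColor(c2['color'],6)
print('w2',g2[132:154,250],g2[132:154,400])
L=back(c,(180.8,134.4),.07);R=back(c,(464,134.4),.07)
d=R-L;m=(L+R)/2;d=d/np.linalg.norm(d);print(np.linalg.norm(R-L),np.degrees(np.arctan2(d[1],d[0])))
print((M.T@(m-s['ee_pos'])*1000).round(1),m)
E
```

```text
250 [146 141 143 141 143 145 142 138 127 112 101 103 105 106 105 100  89  88
  92  87  82  78]
320 [140 140 139 142 141 143 145 140 126 108 101 102 105 103 100  95  99 104
 102  94  82  74]
400 [146 141 143 143 146 145 141 135 119 122 143 154 156 155 148 138 133 140
 140 125 107  99]
[150 148 147 147 146 146 148 137 116 104 101 105 100 101  99 102 101 101
 103 102  99 101 100  99  99] [160 137 125 120 120 118 119 122 126 131 131 134 153 187 202 206 207 208
 208 208 209 208 210 209 208]
w2 [194 196 197 198 199 198 197 185 158 134 139 149 148 142 133 117 117 140
 151 129  95  85] [198 201 204 204 202 198 192 175 139 132 150 159 159 156 152 156 159 151
 144 141 137 133]
0.20623040782961324 97.89095010691786
[ 60.1   1.2 150.8] [0.40508366 0.16637824 0.07      ]
```

```bash
python3 - <<'E'
from h import *
m=[]
for k,l,r,v in(('w2',174.5,458.4,140),('w3',177.8,462.5,132.2)):
    c,s=pickle.load(open(k+'.pkl','rb'));M,y=yaw(s)
    L=back(c,(l,v),.07);R=back(c,(r,v),.07);d=R-L;m.append((L+R)/2);print(k,np.linalg.norm(d),np.degrees(np.arctan2(d[1],d[0])),y)
ctr=(m[0]+m[1])/2;print(np.linalg.norm(m[0]-m[1]),ctr,(M.T@(ctr-s['ee_pos'])*1000).round(1))
E
```

```text
w2 0.20823514347865352 -81.96697779857567 -81.95962131284362
w3 0.20699622579216562 97.89065165251183 97.87820349489826
0.12119984010968485 [0.46375165 0.17319723 0.07      ] [ 1.000e+00 -1.000e-01  1.507e+02]
```

Call:
step_arm:
  series:
    - [[1.7,0,15,0,0,0,0],[0,0,20,0,0,0,0],[0,0,20,0,0,0,0],[0,0,20,0,0,0,0],[0,0,15,0,0,0,0]]

```text
clock: 8.9
ee_pos: [0.463, 0.1731, 0.1297]
orientation: [-0.001, -0.069, 0.998, -0.0]
wrist_force: [0.7, 0.3, -2.4]
grip_width: 0.115
grip_force: 80.2
```

Call:
step_arm:
  series:
    - [[0,0,12,0,0,0,0],[0,0,8,0,0,0,0],[0,0,5,0,0,0,0],[0,0,0,0,0,0,0],[0,0,0,0,0,0,0]]

```text
clock: 9.32
ee_pos: [0.4638, 0.1733, 0.1066]
orientation: [0.0, -0.07, 0.998, 0.0]
wrist_force: [-0.1, -0.6, -2.8]
grip_width: 0.115
grip_force: 80.2
```

Call:
step_arm:
  series:
    - [[0,0,4,0,0,0,0],[0,0,3,0,0,0,0],[0,0,3,0,0,0,0],[0,0,0,0,0,0,0],[0,0,0,0,0,0,0]]

```text
clock: 9.73
ee_pos: [0.4635, 0.1733, 0.0962]
orientation: [-0.0, -0.07, 0.998, -0.0]
wrist_force: [-0.4, -0.5, -1.5]
grip_width: 0.113
grip_force: 80.2
```

Call:
step_arm:
  series:
    - [[0,0,1,0,0,0,0],[0,0,1,0,0,0,0],[0,0,0.5,0,0,0,0],[0,0,0,0,0,0,0],[0,0,0,0,0,0,0]]

```text
clock: 10.15
ee_pos: [0.4635, 0.1733, 0.0938]
orientation: [-0.0, -0.07, 0.998, 0.0]
wrist_force: [0.8, -0.6, -2.4]
grip_width: 0.117
grip_force: 80.2
```

Call:
step_arm:
  series:
    - [[0,0,0.5,0,0,0,0],[0,0,0.5,0,0,0,0],[0,0,0,0,0,0,0]]

```text
clock: 10.4
ee_pos: [0.4635, 0.1733, 0.0927]
orientation: [-0.0, -0.07, 0.998, -0.0]
wrist_force: [0.6, 0.3, -2.8]
grip_width: 0.122
grip_force: 80.2
```

Call:
step_arm:
  series:
    - [[0,0,0.5,0,0,0,0],[0,0,0.5,0,0,0,0],[0,0,0,0,0,0,0]]

```text
clock: 10.65
ee_pos: [0.4636, 0.1733, 0.0918]
orientation: [0.0, -0.07, 0.998, 0.0]
wrist_force: [-0.3, -0.7, -1.0]
grip_width: 0.118
grip_force: 80.3
```

Call:
step_arm:
  series:
    - [[0,0,0.5,0,0,0,0],[0,0,0,0,0,0,0],[0,0,0,0,0,0,0]]

```text
clock: 10.9
ee_pos: [0.4636, 0.1733, 0.0918]
orientation: [0.0, -0.07, 0.998, 0.0]
wrist_force: [-2.7, -0.9, 6.3]
grip_width: 0.115
grip_force: 81.5
```

Contact came at TCP height 0.0918 m, against 0.0917 expected for feet on the ledges, so I'll release.

Call:
step_arm:
  series:
    - [[0,0,0,0,0,0,20],[0,0,0,0,0,0,35],[0,0,0,0,0,0,60],[0,0,0,0,0,0,85],[0,0,0,0,0,0,85]]
  force: 20

```text
clock: 11.32
ee_pos: [0.4636, 0.1733, 0.0913]
orientation: [0.0, -0.07, 0.998, 0.0]
wrist_force: [0.6, -0.4, -0.1]
grip_width: 0.792
grip_force: 0.0
```

Call:
step_arm:
  series:
    - [[0,0,0,0,0,0,85],[0,0,-5,0,0,0,85],[0,0,-10,0,0,0,85],[0,0,-20,0,0,0,85],[0,0,-30,0,0,0,85]]

```text
clock: 11.73
ee_pos: [0.4625, 0.173, 0.1563]
orientation: [-0.002, -0.07, 0.998, -0.0]
wrist_force: [0.0, -0.6, -0.1]
grip_width: 0.997
grip_force: 0.0
```

Call:
step_arm:
  series:
    - [[0,0,-35,0,0,0,85],[0,0,-35,0,0,0,85],[0,0,-35,0,0,0,85],[0,0,-35,0,0,0,85],[0,0,-20,0,0,0,85]]

```text
clock: 12.15
ee_pos: [0.4639, 0.1734, 0.3213]
orientation: [0.003, -0.07, 0.998, 0.001]
wrist_force: [0.4, 0.1, -0.1]
grip_width: 0.998
grip_force: 0.0
```

Call:
step_arm:
  series:
    - [[0,0,0,0,0,0,85],[0,0,0,0,0,0,85]]

```text
clock: 12.32
ee_pos: [0.4636, 0.1733, 0.3177]
orientation: [0.001, -0.07, 0.998, 0.0]
wrist_force: [-0.0, -0.1, -0.9]
grip_width: 0.994
grip_force: 0.0
```

```bash
python3 look.py wrist w5; python3 look.py side s5;python3 - <<'E'
import cv2,numpy as np
a=cv2.imread('pics/s5.png')[170:320,260:380];b=cv2.imread('pics/w5.png')
o=np.zeros((400,800,3),np.uint8)
o[:400,:320]=cv2.resize(a,(320,400),interpolation=3);o[:360,320:]=cv2.resize(b,(480,360),interpolation=3)
cv2.imwrite('pics/m5.png',o)
E
```

```text
[0.46316738 0.17319042 0.31636817] -1.4474596928984529 [-0.11314989  0.95254876 -0.84443084] 12.3667
[0.46302393 0.17314285 0.3156622 ] -1.447480044623832 [ 0.05074052  0.424008   -0.91276165] 12.4167
```

View pics/m5.png

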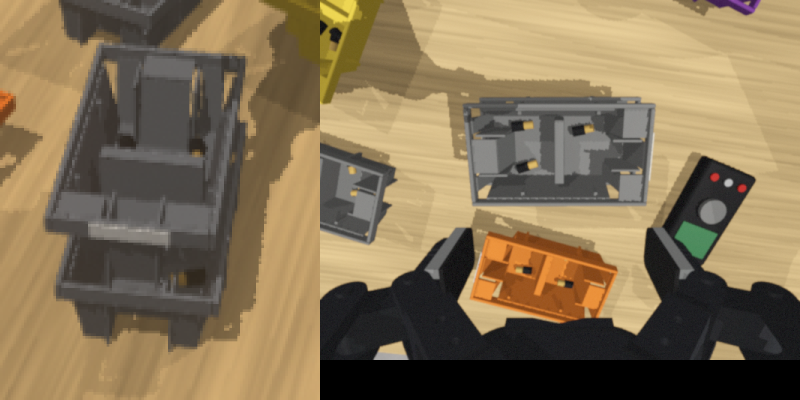

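The final view shows the top bin turned, with the card at the near end (115,233). It sits level and square on the bottom bin with a larger gap beneath it, and nothing else has moved.

```bash
python3 -c "
from station import job;print(job.finish_job())"
```

```text
the job is handed in; nothing more can be done
None
```

I lifted the top bin out, turned it half a turn and set it on the bottom bin's ledges, square and level as far as the last pictures show; the job was handed in at about 12.4 s, and no verdict came back.

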